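Draw the hot slide tray out of the dryer with the tray hook

ROBOT

A 6-joint arm with a two-finger parallel gripper is mounted at the origin on the work surface. World frame = base frame: x ahead of the robot, y to its left, z up, the work surface at z = 0. Lengths are in m, angles in rad, forces in N, time in s.
With the tool pointing down it reaches from about 0.35 to 0.975 m from the base axis. Payload 4.9 kg.
Tool frame: the origin (TCP) lies between the finger pads; the fingertips stand 22 mm ahead of it and the grasp point (between the pads) lies 3 mm ahead of it; z points along the fingers, y is the line along which they close (so a half turn about z gives the same grasp; the last joint's range is limited). The gripper opens to 85 mm and grips with 20 to 120 N. Pads are 22 mm wide; open, the fingers measure 114 mm over their backs; the gripper's body (76 mm by 85 mm) begins 54 mm behind the grasp point. The pads swing forward as they close: fully open they stand 13 mm farther back than shut.
Start: joints at [1.149, 0.053, 1.613, -0, 1.476, -0.119], TCP at [0.186, 0.597, 0.253] pointing down, gripper open.
Joint ranges: [-3.01, 3.01], [-1.01, 2.22], [0.06, 2.58], [-1.02, 4.17], [0.09, 2.62], [-3.14, 3.14]. Speed limits (rad/s): [2.57, 2.57, 3.14, 3.14, 3.14, 3.14].

INTERFACE

Orientations are given as a unit quaternion [w, x, y, z].
In Python, from plant import state, grab_frame, get_calibration, job_done, recognise, regions_of gives the robot as it stands.
- The arm moves only by the tool apply_moves, never from a script. Its argument "targets" is a list of rows, each an object with "translation": the shift along the tool's x, y, z normalised to -1 to 1, where 1 is 100 mm, a list of three; "twist": the turn about the tool's z normalised to -1 to 1, where 1 is 0.1 rad; "hand": the opening, from 0 (shut) to 1 (fully open). A call has 1 to 8 rows; each row shifts and turns the commanded pose from where the row before left it, along the tool's axes as they then stand; what a row does not reach is not made up. A row lasts 1/10 s, in which the tool goes at most 50 mm and 8.59 degrees, less where a joint would pass 70% of its speed; a pose out of reach is approached as far as the arm can. A call with a number of a shift or a turn outside -1 to 1 is refused whole. A call with a gripper value outside its range is refused whole. The fingers move at their own pace and stop on an object; the grip force is fixed at half the most. Time passes only in rows, so rows that do not move let the fingers close. It gives the time, the measured TCP pose, the force, the opening and the grip force at its end, in the units of the state.
- state(): the state, without advancing time (a new reading comes with each control period).
- grab_frame(name): name is "side" or "top" or "wrist"; returns the picture (420x560x3 uint8, red, green, blue); there is no depth.
- get_calibration(name): a dict with "camera_matrix" (3x3 intrinsics, pixels), "D" ([k1, k2, p1, p2, k3] as OpenCV has them; the pictures are not rectified), "pose" (4x4, takes a point from camera to world coordinates). Camera axes: x right, y up, looking along -z (the intrinsics and any distortion apply to the point x, -y, -z); pixel columns grow to the right and rows downward; lengths in m; the calibration is good to about 2 mm. A picture is of the moment at which its call begins: read the wrist's pose just before it. get_calibration takes no time and is no camera call; for the wrist camera it gives the pose at the moment of the call.
- job_done(): hands the job in; it is judged then, once.
Trained networks look in the newest picture that a camera, given by its name, has taken for a name from the list of things; names that differ only in an ending like _2 or _b are one class to them, and where a whole thing is asked for, a point or a joint stands for the part that bears it (a point fixed in the world has none). Each returns a list of dicts, best first, with "score" (0 to 1); they miss things now and then, are a little off and sometimes report something else, mostly with a low value. They report only what shows in the picture. A call takes as long as a camera call. They do not tell look-alikes from the thing itself.
- recognise(camera, query): "point" ([x, y, z] in m, in world coordinates, good to about 4 mm: the middle of the surface that is visible of it).
- regions_of(camera, query): "pixels" (420x560 bool, what is visible of it).
The state is a dict: "time": time; "joint_pos": joint angles; "joint_vel": joint speeds; "joint_efforts": joint torques, N m; "tool_pos": TCP position; "tool_rot": TCP orientation; "contact_force": force on the tool from outside, world axes, zero at the start; "ft_torque": the same for the moment, N m; "gripper_width": opening from 0.0 (shut) to 1.0 (fully open); "grasp_force": force on a finger pad.
Only numpy, scipy, OpenCV 4.12 (cv2) and the standard library are available. Lean on these libraries where they do the work, as an engineer would, in place of code of your own. Each camera call takes 0.05 s, during which the arm holds its last target. There are 200 camera calls.

TASK

The slides in the bench dryer are dry, but their tray is hot: take the tray hook from its stand, drop its prong into the hole in the tray's orange tab and draw the tray all the way out until it leans on its cushioned stop, then hold a steady pull of about 12 N there for half a second, never pulling or pressing on the tray with more than 20 N. Leave the tray out, lift the hook free and lay it back in the notches of its stand. Only the hook may touch the tray, and the tube rack, bottle and dishes stay where they are.

Things in the scene. Friction and masses are not known exactly. Their poses are not given: they have to be found in the camera images.
- hook: Loose tray hook, about 0.12 kg, lying in its stand. Origin: centre of its blue grip, near the centre of mass; +x along the tool to the prong, +z up. Grip: bar 14 wide (y), 18 high (z), from -64 to +56 mm in x, rear end yellow; grip it across its width from above. Steel shaft 8 mm thick on to +104 mm. At x = +100 mm a prong 9 mm thick points straight down, tip 32 mm below the origin.
- hook_tip (a point): The lowest point of the hook's prong: 100 mm ahead (+x) and 32 mm below the hook's origin; axes as the hook's.
- stand: Grey hook stand, fixed, left or right of the dryer. Origin under its centre; the hook lies along its x, prong beyond its +x end. Base 110 x 70 x 10 mm. Posts 10 mm thick at x = -45 and +45 mm, each with a notch 22 mm wide, floor 55 mm above the bench, walls straight to 67 mm, then flared outward to about 80 mm. Between the posts 80 mm are free for fingers.
- stand_rest (a point): The point 64 mm above the stand's origin where the hook's origin lies when the hook rests in both notches; axes as the stand's.
- dryer: White slide dryer, 220 x 240 x 125 mm (x, y, z), fixed. Origin under its centre; its front, 110 mm from the origin on its -x side, faces the robot. The tray slides out along the dryer's -x. It starts 0 to 50 mm out and meets its stop after a further 60 to 90 mm: where differs each time and cannot be seen, only felt.
- tray: Sliding tray; axes as the dryer's, origin at bench height. Grey front lip 206 mm wide, 58 to 92 mm above the bench; orange tab 46 wide, 5 thick, reaching 50 mm ahead of the lip, free below. Drag about 3 N. The stop is cushioned: it yields at 6 N of pull, then 3 N more per mm, hard beyond 20 N. Let go, the tray springs back a few mm and stays out.
- tray_hole (a point): Centre of the round through hole, 24 mm across, in the orange tab, at the tab's top surface (70 mm above the bench), 28 mm ahead of the lip; axes as the dryer's.
- tube_rack: Bystander: loose yellow tube rack 100 x 60 x 68 mm, origin under its centre, on the other side of the dryer from the stand.
- reagent: Bystander: loose amber bottle, 60 mm across, 130 mm high, origin under its centre.
- dishes: Bystander: loose stack of two glass dishes, 90 mm across, 34 mm high, origin under its centre.
There are look-alikes about, which are no part of the job. Several things have the shape of the hook; the one meant has the colours described above. What is shaped like the stand but pink is not meant.

How it is judged:
By the outcome, as a careful person would: the job done as asked, in the order asked, and still so for the second after the job is handed in, with the robot touching nothing.
It also fails if it takes over 61 s, if anything falls off the work surface, if the arm or the gripper's body presses on something with over 40 N, if the wrist force passes 120 N, or if a joint passes its speed limit or range.

## Working session

There is one attempt and no reset: what is moved stays moved. The work goes in short steps, Python scripts to look and compute and a tool call to move; the robot and the scene stay as the last step left them, time stands still between calls to the robot, and variables do not carry over. Pictures are saved under pics/ and viewed, at most 10 in all, crops included, and the job is handed in when it is done.

Besides the shell and the picture viewer there is one more tool, called after "Emit:" as name(argument=value, ...), one argument or row to a line, values as JSON. apply_moves: Moves the arm, as the interface text tells. Its arguments: {"type":"object","properties":{"targets":{"type":"array"}},"required":["targets"]}

```bash
mkdir -p pics; ls; python3 - <<'E'
from plant import *
import cv2,numpy as np
for c in("top","side"):
    f=grab_frame(c); cv2.imwrite(f"pics/{c}0.png",f[:,:,::-1])
    for q in("hook","stand","dryer","tray","tray_hole","hook_tip","tube_rack","reagent","dishes"):
        try: print(c,q,[(np.round(d["point"],3).tolist(),round(d["score"],2)) for d in recognise(c,q)])
        except Exception as e: print(c,q,e)
    k=get_calibration(c); print(k)
print(state())
E
```

```text
pics
top hook [([0.254, -0.21, 0.013], 0.96), ([0.476, -0.041, 0.014], 0.93), ([0.454, -0.22, 0.074], 0.61)]
top stand [([0.667, -0.051, 0.071], 0.72), ([0.506, -0.373, 0.008], 0.62), ([0.446, -0.208, 0.007], 0.55)]
top dryer [([0.762, -0.043, 0.121], 0.75)]
top tray [([0.666, -0.05, 0.069], 0.87)]
top tray_hole [([0.668, -0.044, 0.066], 0.72)]
top hook_tip [([0.478, -0.04, 0.011], 0.82), ([0.456, -0.223, 0.068], 0.81), ([0.251, -0.209, 0.014], 0.74)]
top tube_rack [([0.42, 0.23, 0.064], 0.86)]
top reagent [([0.723, 0.3, 0.083], 0.95)]
top dishes [([0.68, -0.305, 0.034], 0.97)]
{'camera_matrix': array([[482.47683796,   0.        , 285.89716153],
       [  0.        , 482.47683796, 201.82296088],
       [  0.        ,   0.        ,   1.        ]]), 'D': array([0.05274809, 0.        , 0.        , 0.        , 0.        ]), 'pose': array([[ 0.02605691,  0.98219669, -0.18603952,  0.30739421],
       [-0.9994166 ,  0.02970585,  0.01685277,  0.00560316],
       [ 0.0220792 ,  0.18549185,  0.98239772,  1.19795869],
       [ 0.        ,  0.        ,  0.        ,  1.        ]])}
side hook [([0
[... 1147 characters left out ...]
0, 'joint_pos': array([ 1.14899593e+00,  5.27011895e-02,  1.61288056e+00,  5.79468066e-07,
        1.47597397e+00, -1.19034855e-01]), 'joint_vel': array([ 0.00077281, -0.00081185,  0.0003729 ,  0.00190805, -0.00186108,
        0.00086975]), 'joint_efforts': array([ 1.09306064e-03, -3.93710804e+01, -3.70465314e+01, -9.66192852e-05,
        1.02318263e-03, -9.91415376e-07]), 'tool_pos': array([0.18636928, 0.59656222, 0.25331446]), 'tool_rot': array([4.65474034e-06, 1.50805259e-01, 9.88563490e-01, 1.78712519e-05]), 'contact_force': array([-0.00255427,  0.22211916,  0.79007296]), 'ft_torque': array([ 0.00703469, -0.03436112,  0.02820251]), 'grasp_force': 0.0, 'gripper_width': 1.0017373249228472}
```

```bash
python3 - <<'E'
import cv2
for c,(a,b,d,e) in {"top":(60,330,200,480),"side":(60,330,180,520)}.items():
    f=cv2.imread(f"pics/{c}0.png"); g=f
    s=1.42; cv2.imwrite(f"pics/{c}0b.png",cv2.resize(g,None,fx=s,fy=s,interpolation=cv2.INTER_CUBIC))
E
```

```text
(no output)
```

View pics/top0b.png

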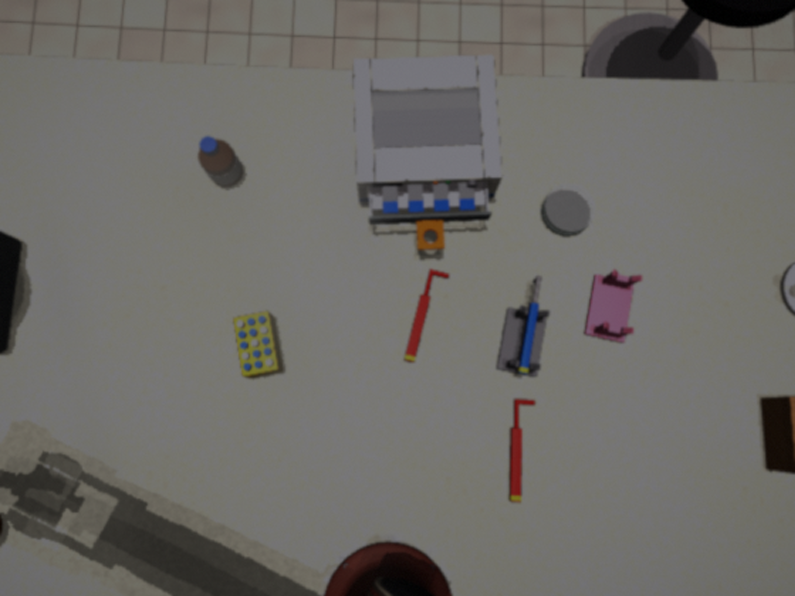

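View pics/side0b.png

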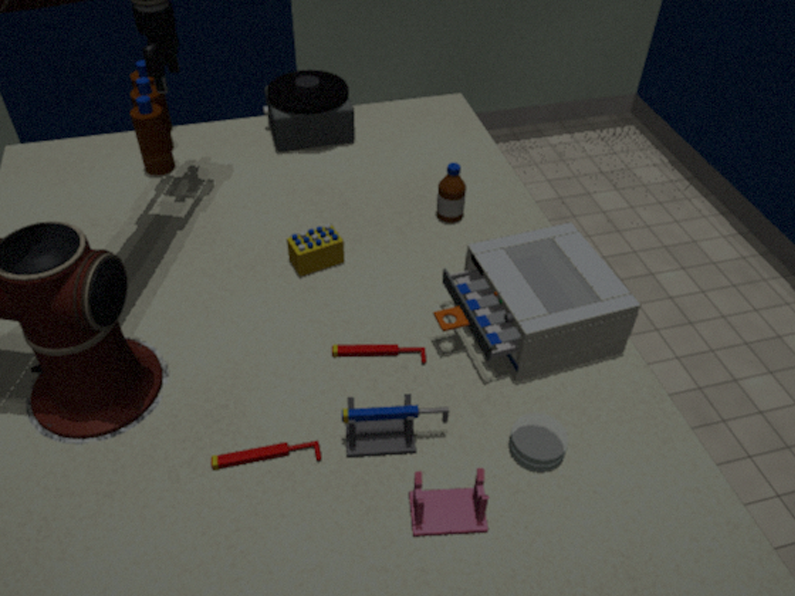

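Top view: the blue hook lies in the grey stand (about (528,325) in the enlarged picture). The tab hole is at (431,237), with the red look-alikes, the pink stand and the bystanders clear of the path. The side view agrees.

```bash
cat > h.py <<'E'
from plant import *
import cv2,numpy as np
from scipy.spatial.transform import Rotation as R
def ray(c,px,z,k=None):
    k=k or get_calibration(c); px=np.asarray(px,float).reshape(-1,1,2)
    n=cv2.undistortPoints(px,k["camera_matrix"],k["D"])[:,0]
    d=np.c_[n[:,0],-n[:,1],-np.ones(len(n))]@k["pose"][:3,:3].T; o=k["pose"][:3,3]
    return o+d*((z-o[2])/d[:,2])[:,None]
def proj(c,P,k=None):
    k=k or get_calibration(c); P=(np.atleast_2d(P)-k["pose"][:3,3])@k["pose"][:3,:3]
    P=P*[1,-1,-1]; return cv2.projectPoints(P,np.zeros(3),np.zeros(3),k["camera_matrix"],k["D"])[0][:,0]
def hsv(f): return cv2.cvtColor(f,cv2.COLOR_RGB2HSV)
def big(m,n=1):
    N,l,s,c=cv2.connectedComponentsWithStats(m.astype(np.uint8)); i=1+np.argsort(-s[1:,4])[:n]
    return [l==j for j in i]
def pts(m): return np.argwhere(m)[:,::-1].astype(float)
def axis(P):
    c=P.mean(0); u=np.linalg.svd(P[:,:2]-c[:2],full_matrices=False)[2][0]; u*=np.sign(u[0]); return c,np.degrees(np.arctan2(u[1],u[0]))
def tool(target,yaw_line=None):
    s=state(); Rm=R.from_quat(np.r_[s["tool_rot"][1:],s["tool_rot"][0]]).as_matrix()
    print("tool",s["tool_pos"].round(4),"x",Rm[:,0].round(3),"y",Rm[:,1].round(3)); d=np.asarray(target)-s["tool_pos"]
    print("delta in tool axes /0.1m",(Rm.T@d/0.1).round(3))
E
python3 - <<'E'
from h import *
f=cv2.imread("pics/top0.png")[:,:,::-1].copy(); H=hsv(f)
box=lambda m,a,b,c,d:(lambda z:(z.__setitem__((slice(a,b),slice(c,d)),m[a:b,c:d]),z)[1])(np.zeros_like(m))
blue=box((H[...,0]>100)&(H[...,0]<130)&(H[...,1]>150),200,270,345,400); blue=big(blue)[0]
P=ray("top",pts(blue),.071); print("blue",axis(P),P.min(0),P.max(0),blue.sum())
o=box((H[...,0]>5)&(H[...,0]<20)&(H[...,1]>150),145,190,285,325); o=big(o)[0]
cs,h=cv2.findContours(o.astype(np.uint8),cv2.RETR_CCOMP,cv2.CHAIN_APPROX_NONE)
for c,hh in zip(cs,h[0]):
    if len(c)>8:
        Q=ray("top",c.reshape(-1,2),.07); r=cv2.minAreaRect((Q[:,:2]*1000).astype(np.float32)); print("orange",r, hh[3], Q.mean(0))
# dryer front top edge candidates: bright white columns
s=big(H[...,2]>0,1)
g=hsv(f)[...,2]
st=box((H[...,1]<60)&(g<95),200,275,340,395); print("stand px",st.sum()); Q=ray("top",pts(big(st)[0]),.01); print(Q.mean(0),Q.min(0),Q.max(0))
cv2.imwrite("pics/crop.png",cv2.resize(f[110:280,230:410,::-1],None,fx=3.5,fy=3.5,interpolation=cv2.INTER_CUBIC))
E
```

```text
blue (array([ 0.44599284, -0.21838285,  0.071     ]), np.float64(-10.613528993791002)) [ 0.39567819 -0.23288404  0.071     ] [ 0.49796094 -0.20383953  0.071     ] 291
orange ((614.0618896484375, -51.732635498046875), (52.35301971435547, 46.15465545654297), 1.8473141193389893) -1 [ 0.61498243 -0.05147497  0.07      ]
orange ((609.58056640625, -52.20136260986328), (24.44289779663086, 22.68766975402832), 45.66778564453125) 0 [ 0.60931333 -0.05204397  0.07      ]
stand px 1113
[ 0.44798741 -0.21612177  0.01      ] [ 0.38066517 -0.26565651  0.01      ] [ 0.54410175 -0.17335803  0.01      ]
```

View pics/crop.png

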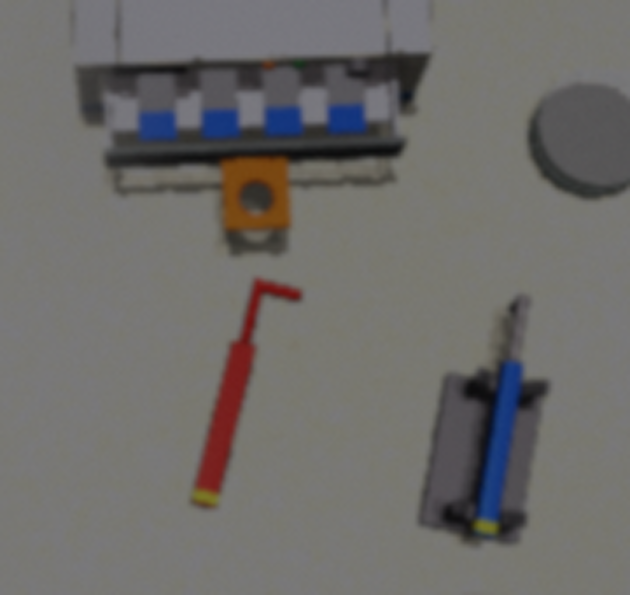

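The crop shows the hook's blue grip from (490,520) to (512,360), the hole at (257,196) and the lip spanning (105,160) to (405,145). Sizes check out: the tab is 46 × 52 mm and the hole about 24 mm. Now I'll move over the hook.

Emit:
apply_moves(
  targets=[
    {"translation": [0, 0, 0], "twist": -0.6, "hand": 1},
    {"translation": [0, 0, 0], "twist": -0.6, "hand": 1},
    {"translation": [-0.3, -0.35, 0], "twist": 0, "hand": 1},
    {"translation": [-0.3, -0.35, 0], "twist": 0, "hand": 1},
    {"translation": [-0.3, -0.35, 0], "twist": 0, "hand": 1},
    {"translation": [-0.3, -0.35, 0], "twist": 0, "hand": 1},
    {"translation": [-0.3, -0.35, 0], "twist": 0, "hand": 1},
    {"translation": [-0.3, -0.35, 0], "twist": 0, "hand": 1},
  ],
)

```text
time: 1.8
tool_pos: [0.3257, 0.3558, 0.2535]
tool_rot: [0.0, 0.091, 0.996, 0.0]
contact_force: [1.2, 0.3, -0.9]
gripper_width: 1.003
grasp_force: 0.0
```

Emit:
apply_moves(
  targets=[
    {"translation": [-0.3, -0.35, 0], "twist": 0, "hand": 1},
    {"translation": [-0.3, -0.35, 0], "twist": 0, "hand": 1},
    {"translation": [-0.3, -0.35, 0], "twist": 0, "hand": 1},
    {"translation": [-0.3, -0.35, 0], "twist": 0, "hand": 1},
    {"translation": [-0.1, -0.45, 0], "twist": 0, "hand": 1},
    {"translation": [-0.1, -0.45, 0], "twist": 0, "hand": 1},
    {"translation": [-0.1, -0.45, 0], "twist": 0, "hand": 1},
    {"translation": [-0.1, -0.45, 0], "twist": 0, "hand": 1},
  ],
)

```text
time: 2.6
tool_pos: [0.4241, 0.0118, 0.2536]
tool_rot: [0.001, 0.091, 0.996, -0.0]
contact_force: [0.9, -0.0, 0.0]
gripper_width: 0.999
grasp_force: 0.0
```

Emit:
apply_moves(
  targets=[
    {"translation": [-0.1, -0.45, 0], "twist": 0, "hand": 1},
    {"translation": [-0.1, -0.45, 0], "twist": 0, "hand": 1},
    {"translation": [-0.1, -0.45, 0], "twist": 0, "hand": 1},
    {"translation": [-0.1, -0.45, 0], "twist": 0, "hand": 1},
    {"translation": [-0.1, -0.4, 0], "twist": 0, "hand": 1},
    {"translation": [0, 0, 0], "twist": 0, "hand": 1},
  ],
)

```text
time: 3.2
tool_pos: [0.4332, -0.2158, 0.2534]
tool_rot: [-0.0, 0.094, 0.996, -0.001]
contact_force: [0.1, -0.6, -0.9]
gripper_width: 1.002
grasp_force: 0.0
```

```bash
python3 - <<'E'
from h import *
tool([.446,-.218,.253]); k=get_calibration("wrist"); f=grab_frame("wrist"); print(k, state()["contact_force"])
import pickle; pickle.dump(k,open("kw1.pkl","wb"))
cv2.imwrite("pics/w1.png",f[:,:,::-1])
H=hsv(f); b=big((H[...,0]>100)&(H[...,0]<130)&(H[...,1]>150))[0]; P=ray("wrist",pts(b),.073,k)
r=cv2.minAreaRect((P[:,:2]*1000).astype(np.float32)); print(axis(P),r,b.sum())
print(proj("wrist",[[.446,-.218,.073]],k))
E
```

```text
tool [ 0.4332 -0.2158  0.2534] x [-0.982  0.187 -0.   ] y [ 0.187  0.982 -0.001]
delta in tool axes /0.1m [-0.13   0.003  0.004]
{'camera_matrix': array([[295.63223846,   0.        , 280.99442887],
       [  0.        , 295.63223846, 212.10418971],
       [  0.        ,   0.        ,   1.        ]]), 'D': array([-0.05312135,  0.        ,  0.        ,  0.        ,  0.        ]), 'pose': array([[ 0.18781236, -0.93674325, -0.2953618 ,  0.35690672],
       [ 0.98220146,  0.17832039,  0.0590095 , -0.20196284],
       [-0.00260771, -0.30118751,  0.95356137,  0.37342159],
       [ 0.        ,  0.        ,  0.        ,  1.        ]])} [-0.51475009  0.18085144 -0.3215739 ]
(array([ 0.44273666, -0.22191693,  0.073     ]), np.float64(-10.22434069117915)) ((446.02197265625, -222.51385498046875), (13.494559288024902, 107.7137680053711), 80.13316345214844) 1208
[[282.65712481 208.17862078]]
```

View pics/w1.png

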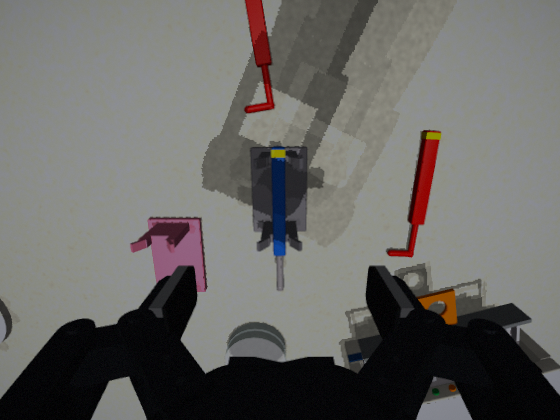

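The wrist view shows the blue grip from (278,150) to (280,255), in line with the tool's x axis. The measured width is 13.5 mm and the length 108 mm, as they should be. Next I'll centre on it, descend and grip.

Emit:
apply_moves(
  targets=[
    {"translation": [-0.122, -0.035, 0.3], "twist": -0.1, "hand": 1},
    {"translation": [0, 0, 0.4], "twist": 0, "hand": 1},
    {"translation": [0, 0, 0.4], "twist": 0, "hand": 1},
    {"translation": [0, 0, 0.4], "twist": 0, "hand": 1},
    {"translation": [0, 0, 0.2], "twist": 0, "hand": 1},
    {"translation": [0, 0, 0.1], "twist": 0, "hand": 1},
    {"translation": [0, 0, 0.06], "twist": 0, "hand": 1},
    {"translation": [0, 0, 0], "twist": 0, "hand": 1},
  ],
)

```text
time: 4.05
tool_pos: [0.4453, -0.2172, 0.0677]
tool_rot: [0.0, 0.086, 0.996, -0.0]
contact_force: [-0.4, 0.0, 1.2]
gripper_width: 1.002
grasp_force: 0.0
```

Emit:
apply_moves(
  targets=[
    {"translation": [0, 0, 0], "twist": 0, "hand": 0},
    {"translation": [0, 0, 0], "twist": 0, "hand": 0},
    {"translation": [0, 0, 0], "twist": 0, "hand": 0},
    {"translation": [0, 0, 0], "twist": 0, "hand": 0},
    {"translation": [0, 0, 0], "twist": 0, "hand": 0},
    {"translation": [0, 0, 0], "twist": 0, "hand": 0},
    {"translation": [0, 0, 0], "twist": 0, "hand": 0},
    {"translation": [0, 0, 0], "twist": 0, "hand": 0},
  ],
)

```text
time: 4.85
tool_pos: [0.4452, -0.2178, 0.0679]
tool_rot: [0.0, 0.086, 0.996, -0.0]
contact_force: [-0.1, -0.6, 5.1]
gripper_width: 0.154
grasp_force: 59.0
```

Gripped: 13 mm wide at 59 N. Now lift straight up.

Emit:
apply_moves(
  targets=[
    {"translation": [0, 0, -0.1], "twist": 0, "hand": 0},
    {"translation": [0, 0, -0.2], "twist": 0, "hand": 0},
    {"translation": [0, 0, -0.3], "twist": 0, "hand": 0},
    {"translation": [0, 0, -0.3], "twist": 0, "hand": 0},
    {"translation": [0, 0, 0], "twist": 0, "hand": 0},
    {"translation": [0, 0, 0], "twist": 0, "hand": 0},
  ],
)

```text
time: 5.45
tool_pos: [0.4448, -0.2174, 0.1574]
tool_rot: [0.0, 0.086, 0.996, -0.0]
contact_force: [-0.5, -0.8, -1.8]
gripper_width: 0.152
grasp_force: 59.0
```

```bash
python3 - <<'E'
from h import *
tool([.446,-.218,.253]); k=get_calibration("wrist"); f=grab_frame("wrist"); print(state()["contact_force"],state()["ft_torque"])
cv2.imwrite("pics/w2.png",f[:,:,::-1])
T=np.eye(4); s=state(); T[:3,:3]=R.from_quat(np.r_[s["tool_rot"][1:],s["tool_rot"][0]]).as_matrix(); T[:3,3]=s["tool_pos"]
print((np.linalg.inv(T)@k["pose"]).round(4).tolist())
for c in("wrist","top","side"):
    f=grab_frame(c); cv2.imwrite(f"pics/{c}2.png",f[:,:,::-1])
    for q in("hook","hook_tip","tray_hole"): print(c,q,[(np.round(d["point"],3).tolist(),round(d["score"],2)) for d in recognise(c,q)])
E
```

```text
tool [ 0.4448 -0.2174  0.1574] x [-0.985  0.172 -0.   ] y [ 0.172  0.985 -0.   ]
delta in tool axes /0.1m [-0.013 -0.004 -0.956]
[-0.44389373 -0.06808253 -1.98656747] [ 0.05455899  0.03357826 -0.02801096]
[[-0.0005, 0.9529, 0.3034, 0.0771], [1.0, -0.0002, 0.0024, -0.001], [0.0023, 0.3034, -0.9529, -0.1212], [0.0, 0.0, 0.0, 1.0]]
wrist hook [([0.303, -0.213, 0.012], 0.94), ([0.464, -0.044, 0.012], 0.82), ([0.42, -0.212, 0.158], 0.73)]
wrist hook_tip [([0.464, -0.038, 0.016], 0.71), ([0.418, -0.212, 0.163], 0.64), ([0.306, -0.21, 0.009], 0.6)]
wrist tray_hole [([0.636, -0.008, 0.072], 0.61)]
top hook [([0.475, -0.042, 0.012], 0.95), ([0.418, -0.21, 0.161], 0.39)]
top hook_tip [([0.477, -0.041, 0.01], 0.94), ([0.419, -0.212, 0.16], 0.62), ([0.425, 0.226, 0.064], 0.48), ([0.669, -0.046, 0.068], 0.45), ([0.765, -0.04, 0.119], 0.33)]
top tray_hole [([0.669, -0.047, 0.068], 0.69), ([0.725, 0.301, 0.086], 0.63)]
side hook [([0.47, -0.222, 0.16], 0.82), ([0.244, -0.21, 0.016], 0.8), ([0.452, -0.039, 0.009], 0.6)]
side hook_tip [([0.47, -0.224, 0.153], 0.82), ([0.253, -0.214, 0.016], 0.66), ([0.447, -0.039, 0.014], 0.64)]
side tray_hole [([0.669, -0.053, 0.072], 0.75)]
```

View pics/w2.png

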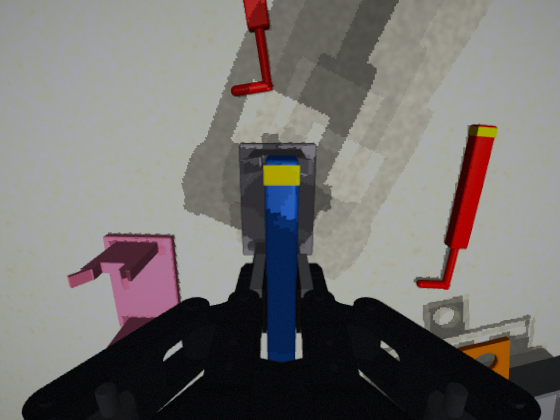

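The wrist view shows the grip straight between the fingers, with the yellow end at (282,175). The prong is hidden from this camera, so I'll check it in the side and top pictures against a prediction.

```bash
cat >> h.py <<'E'
def img(p): return cv2.imread(p)[:,:,::-1].copy()
def ellipse_hole(c,f):
    H=hsv(f); o=((H[...,0]>5)&(H[...,0]<20)&(H[...,1]>150)&(H[...,2]>60)).astype(np.uint8)
    u,v=proj(c,[[.6,-.052,.07]])[0].astype(int); m=np.zeros_like(o); m[max(v-60,0):v+60,u-60:u+60]=1
    o=big(o*m)[0].astype(np.uint8); cs,h=cv2.findContours(o,cv2.RETR_CCOMP,cv2.CHAIN_APPROX_NONE)
    i=[j for j in range(len(cs)) if h[0][j][3]>=0]; i=max(i,key=lambda j:len(cs[j])); e=cv2.fitEllipse(cs[i]); 
    out=ray(c,cs[h[0][i][3]].reshape(-1,2),.07); return np.array(e[0]),ray(c,e[0],.07)[0],out
E
python3 - <<'E'
from h import *
s=state(); T=np.eye(4); T[:3,:3]=R.from_quat(np.r_[s["tool_rot"][1:],s["tool_rot"][0]]).as_matrix(); T[:3,3]=s["tool_pos"]
f=img("pics/w2.png"); H=hsv(f); y=big((H[...,0]>20)&(H[...,0]<35)&(H[...,1]>150)&(np.indices(H.shape[:2])[1]<400))[0]
p=pts(y); print("yellow",p.min(0),p.max(0))
Q=ray("wrist",[[p[:,0].mean(),p[:,1].min()-.5],[p[:,0].mean(),p[:,1].max()+.5],[p[:,0].min()-.5,p[:,1].max()],[p[:,0].max()+.5,p[:,1].max()]],s["tool_pos"][2]+.005)
L=(np.c_[Q,np.ones(len(Q))]@np.linalg.inv(T).T)[:,:3]; print("in tool",L.round(4))
u=np.array([-T[0,0],-T[1,0],0]);
org=s["tool_pos"]+[0,0,-.004]
org=org-u*(L[0,0]-.064)
print("origin",org)
tip=org+.1*u-[0,0,.032]; print("tip",tip); elbow=org+.1*u
out=[]
for c in("side","top"):
    f=img(f"pics/{c}2.png"); e,h,o=ellipse_hole(c,f); r=cv2.minAreaRect((o[:,:2]*1000).astype(np.float32)); print(c,"hole",e,h,r)
    q=proj(c,[tip,elbow,h]); print(q); x,yy=proj(c,[elbow])[0].astype(int)
    S=7; g=cv2.resize(f[yy-35:yy+35,x-28:x+28],None,fx=S,fy=S,interpolation=cv2.INTER_CUBIC)
    for z in q[:2]: cv2.circle(g,tuple(((z-[x-28,yy-35]+.5)*S).astype(int)),3,(255,0,255),-1)
    out.append(g)
cv2.imwrite("pics/c2.png",np.hstack(out)[:,:,::-1])
E
```

```text
yellow [263. 165.] [299. 184.]
in tool [[ 0.0606 -0.0009 -0.005 ]
 [ 0.0527 -0.0009 -0.005 ]
 [ 0.0529 -0.0083 -0.005 ]
 [ 0.0529  0.0064 -0.005 ]]
origin [ 0.44824124 -0.21809597  0.15325103]
tip [ 0.5467521  -0.23528927  0.12125103]
side hole [316.24621582 224.3510437 ] [ 0.60833698 -0.05859555  0.07      ] ((612.164306640625, -57.07801818847656), (51.41542434692383, 50.2946891784668), 3.7334861755371094)
[[316.42016139 269.82630572]
 [317.49624993 260.26338338]
 [316.24621582 224.3510437 ]]
top hole [302.73873901 166.4825592 ] [ 0.60902476 -0.05213407  0.07      ] ((612.8062744140625, -51.77227020263672), (49.84153747558594, 46.15446853637695), 1.8451299667358398)
[[383.4539769  189.48932641]
 [386.64110395 186.45605959]
 [302.73873901 166.4825592 ]]
```

View pics/c2.png

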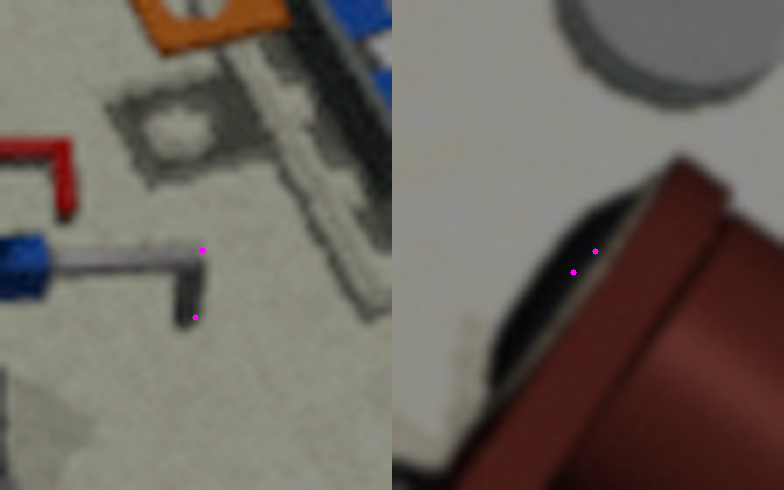

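In the side crop the prong hangs straight at (186,325), about 1 px (2 mm) from the prediction at (195,317). The hole is at about (0.609, -0.0525), and the dryer's yaw is about 1.9°. I'll align the hook and move it above the hole.

Emit:
apply_moves(
  targets=[
    {"translation": [0, 0, 0], "twist": -0.7, "hand": 0},
    {"translation": [0, 0, 0], "twist": -0.7, "hand": 0},
    {"translation": [0, 0, 0], "twist": -0.65, "hand": 0},
    {"translation": [-0.17, 0.4, 0], "twist": 0, "hand": 0},
    {"translation": [-0.17, 0.4, 0], "twist": 0, "hand": 0},
    {"translation": [-0.17, 0.4, 0.1], "twist": 0, "hand": 0},
    {"translation": [-0.17, 0.4, 0.1], "twist": 0, "hand": 0},
    {"translation": [0, 0, 0], "twist": 0, "hand": 0},
  ],
)

```text
time: 6.9
tool_pos: [0.5078, -0.0511, 0.1359]
tool_rot: [-0.001, -0.019, 1.0, 0.001]
contact_force: [0.5, -0.2, -2.8]
gripper_width: 0.15
grasp_force: 59.2
```

```bash
python3 - <<'E'
from h import *
s=state(); tool([.5083,-.0558,.0858]); print(s["contact_force"])
T=R.from_quat(np.r_[s["tool_rot"][1:],s["tool_rot"][0]]).as_matrix(); u=-T[:,0]
tip=s["tool_pos"]+.101*u-[0,0,.036]; print("tip",tip)
out=[]
for c in("side","top"):
    f=grab_frame(c); cv2.imwrite(f"pics/{c}3.png",f[:,:,::-1]); q=proj(c,[tip,tip+[0,0,.032],[.6093,-.0525,.07]]); x,y=q[2].astype(int); S=7
    g=cv2.resize(f[y-42:y+28,x-28:x+28],None,fx=S,fy=S,interpolation=cv2.INTER_CUBIC)
    for z in q: cv2.circle(g,tuple(((z-[x-28,y-42]+.5)*S).astype(int)),3,(255,0,255),-1)
    out.append(g)
cv2.imwrite("pics/c3.png",np.hstack(out)[:,:,::-1])
E
```

```text
tool [ 0.5078 -0.0511  0.1359] x [-0.999 -0.038  0.002] y [-0.038  0.999  0.002]
delta in tool axes /0.1m [-0.005 -0.048  0.501]
[ 0.478777   -0.23888991 -2.77607803]
tip [ 0.6086954  -0.04732445  0.09967456]
```

View pics/c3.png

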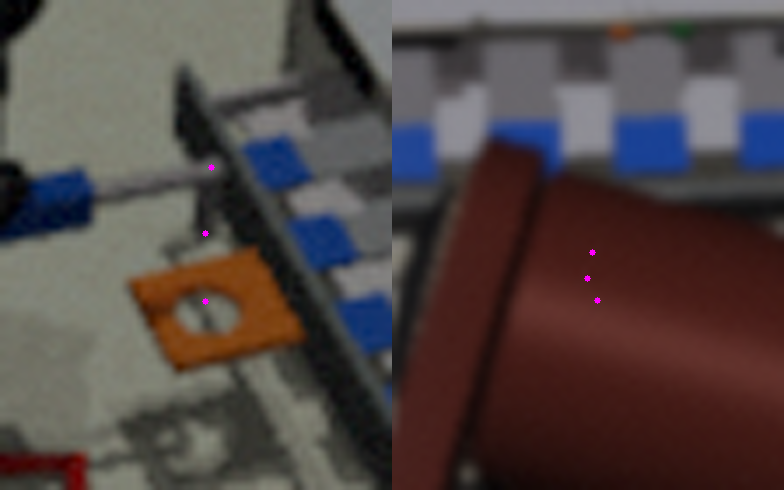

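In the side crop the prong tip at (205,235) sits over the hole, whose centre is at (209,312). A 5 mm correction to the right remains, then I'll descend gently.

Emit:
apply_moves(
  targets=[
    {"translation": [-0.01, -0.05, 0], "twist": 0, "hand": 0},
    {"translation": [0, 0, 0.1], "twist": 0, "hand": 0},
    {"translation": [0, 0, 0.1], "twist": 0, "hand": 0},
    {"translation": [0, 0, 0.07], "twist": 0, "hand": 0},
    {"translation": [0, 0, 0.05], "twist": 0, "hand": 0},
    {"translation": [0, 0, 0], "twist": 0, "hand": 0},
  ],
)

```text
time: 7.6
tool_pos: [0.508, -0.0604, 0.1039]
tool_rot: [-0.001, -0.016, 1.0, 0.0]
contact_force: [-0.3, 0.7, -1.2]
gripper_width: 0.149
grasp_force: 59.3
```

Emit:
apply_moves(
  targets=[
    {"translation": [0, 0.03, 0], "twist": 0, "hand": 0},
    {"translation": [0, 0, 0], "twist": 0, "hand": 0},
    {"translation": [0, 0, 0.05], "twist": 0, "hand": 0},
    {"translation": [0, 0, 0], "twist": 0, "hand": 0},
  ],
)

```text
time: 8.0
tool_pos: [0.5084, -0.0572, 0.0998]
tool_rot: [-0.0, -0.016, 1.0, 0.0]
contact_force: [0.3, 0.8, -2.0]
gripper_width: 0.149
grasp_force: 59.3
```

```bash
python3 - <<'E'
from h import *
s=state(); tool([.5083,-.0558,.0858]); print(s["contact_force"])
T=R.from_quat(np.r_[s["tool_rot"][1:],s["tool_rot"][0]]).as_matrix(); u=-T[:,0]
tip=s["tool_pos"]+.101*u-[0,0,.036]; print("tip",tip)
E
```

```text
tool [ 0.5084 -0.0572  0.0998] x [-0.999 -0.032  0.001] y [-0.032  0.999  0.   ]
delta in tool axes /0.1m [0.001 0.014 0.14 ]
[ 0.3219568   0.80996851 -1.96088656]
tip [ 0.60939307 -0.05390117  0.06370013]
```

Emit:
apply_moves(
  targets=[
    {"translation": [0, 0, 0.05], "twist": 0, "hand": 0},
    {"translation": [0, 0, 0.05], "twist": 0, "hand": 0},
    {"translation": [0, 0, 0.04], "twist": 0, "hand": 0},
    {"translation": [0, 0, 0], "twist": 0, "hand": 0},
  ],
)

```text
time: 8.4
tool_pos: [0.5081, -0.0572, 0.0852]
tool_rot: [-0.001, -0.016, 1.0, 0.0]
contact_force: [-0.3, -0.4, -1.3]
gripper_width: 0.15
grasp_force: 59.3
```

```bash
python3 - <<'E'
from h import *
s=state(); tool([.5083,-.0558,.0858]); print(s["contact_force"])
f=grab_frame("side"); x,y=proj("side",[[.6093,-.0525,.07]])[0].astype(int)
cv2.imwrite("pics/c4.png",cv2.resize(f[y-35:y+35,x-45:x+35,::-1],None,fx=8,fy=8,interpolation=cv2.INTER_CUBIC))
E
```

```text
tool [ 0.5081 -0.0572  0.0852] x [-0.999 -0.032  0.002] y [-0.032  0.999  0.001]
delta in tool axes /0.1m [-0.003  0.014 -0.006]
[-0.30371082 -0.35362126 -1.25549053]
```

View pics/c4.png

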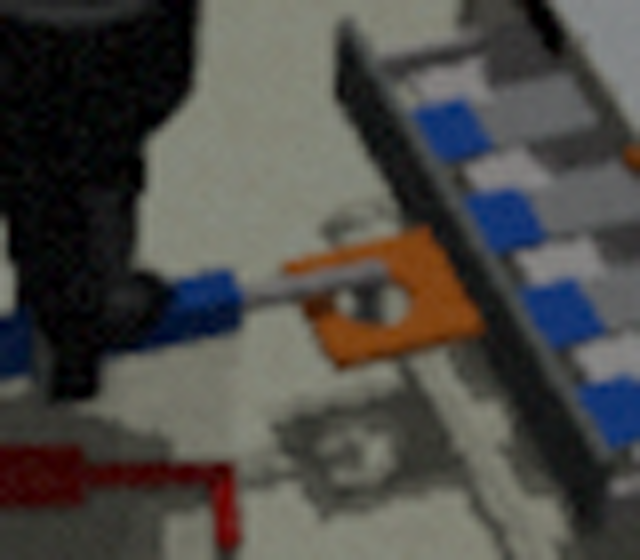

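The prong at (370,290) is in the hole. Start pulling gently.

Emit:
apply_moves(
  targets=[
    {"translation": [0.03, 0, 0], "twist": 0, "hand": 0},
    {"translation": [0.03, 0, 0], "twist": 0, "hand": 0},
    {"translation": [0.03, 0, 0], "twist": 0, "hand": 0},
    {"translation": [0.03, 0, 0], "twist": 0, "hand": 0},
    {"translation": [0.04, 0, 0], "twist": 0, "hand": 0},
    {"translation": [0.05, 0, 0], "twist": 0, "hand": 0},
    {"translation": [0.05, 0, 0], "twist": 0, "hand": 0},
  ],
)

```text
time: 9.15
tool_pos: [0.4827, -0.0585, 0.0866]
tool_rot: [0.001, -0.016, 1.0, -0.0]
contact_force: [3.4, -1.1, -2.4]
gripper_width: 0.151
grasp_force: 59.1
```

Emit:
apply_moves(
  targets=[
    {"translation": [0.05, 0, 0], "twist": 0, "hand": 0},
    {"translation": [0.05, 0, 0], "twist": 0, "hand": 0},
    {"translation": [0.05, 0, 0], "twist": 0, "hand": 0},
    {"translation": [0.05, 0, 0], "twist": 0, "hand": 0},
    {"translation": [0.05, 0, 0], "twist": 0, "hand": 0},
    {"translation": [0.05, 0, 0], "twist": 0, "hand": 0},
    {"translation": [0.04, 0, 0], "twist": 0, "hand": 0},
  ],
)

```text
time: 9.85
tool_pos: [0.4485, -0.0593, 0.0864]
tool_rot: [0.0, -0.016, 1.0, -0.0]
contact_force: [3.1, -2.1, 0.3]
gripper_width: 0.15
grasp_force: 59.4
```

Emit:
apply_moves(
  targets=[
    {"translation": [0.02, 0, 0], "twist": 0, "hand": 0},
    {"translation": [0.02, 0, 0], "twist": 0, "hand": 0},
    {"translation": [0, 0, 0], "twist": 0, "hand": 0},
  ],
)

```text
time: 10.15
tool_pos: [0.4444, -0.0594, 0.0862]
tool_rot: [-0.0, -0.016, 1.0, 0.0]
contact_force: [1.5, -1.1, -0.4]
gripper_width: 0.154
grasp_force: 59.4
```

Emit:
apply_moves(
  targets=[
    {"translation": [0.02, 0, 0], "twist": 0, "hand": 0},
    {"translation": [0.015, 0, 0], "twist": 0, "hand": 0},
    {"translation": [0, 0, 0], "twist": 0, "hand": 0},
  ],
)

```text
time: 10.45
tool_pos: [0.441, -0.0596, 0.0862]
tool_rot: [-0.0, -0.016, 1.0, -0.0]
contact_force: [2.7, -1.2, -0.9]
gripper_width: 0.152
grasp_force: 59.4
```

Emit:
apply_moves(
  targets=[
    {"translation": [0.02, 0, 0], "twist": 0, "hand": 0},
    {"translation": [0.015, 0, 0], "twist": 0, "hand": 0},
    {"translation": [0, 0, 0], "twist": 0, "hand": 0},
  ],
)

```text
time: 10.75
tool_pos: [0.4393, -0.0597, 0.0867]
tool_rot: [0.002, -0.016, 1.0, -0.0]
contact_force: [9.2, -1.0, -4.4]
gripper_width: 0.151
grasp_force: 58.9
```

The stop is reached, at 9.2 N. I'll creep up to 12 N.

Emit:
apply_moves(
  targets=[
    {"translation": [0.004, 0, 0], "twist": 0, "hand": 0},
    {"translation": [0, 0, 0], "twist": 0, "hand": 0},
  ],
)

```text
time: 10.95
tool_pos: [0.4391, -0.0597, 0.0867]
tool_rot: [0.003, -0.016, 1.0, -0.0]
contact_force: [11.1, -0.9, -6.0]
gripper_width: 0.151
grasp_force: 58.8
```

Emit:
apply_moves(
  targets=[
    {"translation": [0.002, 0, 0.006], "twist": 0, "hand": 0},
    {"translation": [0, 0, 0], "twist": 0, "hand": 0},
  ],
)

```text
time: 11.15
tool_pos: [0.4391, -0.0597, 0.0863]
tool_rot: [0.003, -0.016, 1.0, -0.0]
contact_force: [10.5, -0.1, -4.8]
gripper_width: 0.153
grasp_force: 58.9
```

Emit:
apply_moves(
  targets=[
    {"translation": [0.004, 0, 0.006], "twist": 0, "hand": 0},
    {"translation": [0, 0, 0], "twist": 0, "hand": 0},
    {"translation": [0, 0, 0], "twist": 0, "hand": 0},
  ],
)

```text
time: 11.45
tool_pos: [0.439, -0.0598, 0.0861]
tool_rot: [0.003, -0.016, 1.0, -0.0]
contact_force: [10.1, 0.1, -3.9]
gripper_width: 0.149
grasp_force: 59.0
```

Emit:
apply_moves(
  targets=[
    {"translation": [0.006, 0, 0], "twist": 0, "hand": 0},
    {"translation": [0, 0, 0], "twist": 0, "hand": 0},
    {"translation": [0, 0, 0], "twist": 0, "hand": 0},
  ],
)

```text
time: 11.75
tool_pos: [0.4387, -0.0598, 0.0861]
tool_rot: [0.004, -0.016, 1.0, -0.0]
contact_force: [11.4, -0.6, -3.8]
gripper_width: 0.151
grasp_force: 58.9
```

Emit:
apply_moves(
  targets=[
    {"translation": [0.003, 0, 0], "twist": 0, "hand": 0},
    {"translation": [0, 0, 0], "twist": 0, "hand": 0},
    {"translation": [0, 0, 0], "twist": 0, "hand": 0},
    {"translation": [0, 0, 0], "twist": 0, "hand": 0},
  ],
)

```text
time: 12.15
tool_pos: [0.4385, -0.0598, 0.0862]
tool_rot: [0.004, -0.016, 1.0, -0.0]
contact_force: [12.8, -0.6, -4.3]
gripper_width: 0.154
grasp_force: 58.9
```

Emit:
apply_moves(
  targets=[
    {"translation": [0, 0, 0], "twist": 0, "hand": 0},
    {"translation": [0, 0, 0], "twist": 0, "hand": 0},
    {"translation": [0, 0, 0], "twist": 0, "hand": 0},
    {"translation": [0, 0, 0], "twist": 0, "hand": 0},
  ],
)

```text
time: 12.55
tool_pos: [0.4385, -0.0598, 0.0862]
tool_rot: [0.004, -0.016, 1.0, -0.0]
contact_force: [11.8, -0.1, -4.6]
gripper_width: 0.15
grasp_force: 58.9
```

Emit:
apply_moves(
  targets=[
    {"translation": [0, 0, 0], "twist": 0, "hand": 0},
    {"translation": [0, 0, 0], "twist": 0, "hand": 0},
  ],
)

```text
time: 12.75
tool_pos: [0.4385, -0.0598, 0.0862]
tool_rot: [0.004, -0.016, 1.0, -0.0]
contact_force: [12.6, -0.2, -4.6]
gripper_width: 0.151
grasp_force: 58.9
```

A pull of about 12.3 N was held for 0.8 s. Now I'll ease off, centre the prong in the hole and lift.

Emit:
apply_moves(
  targets=[
    {"translation": [-0.02, 0, 0], "twist": 0, "hand": 0},
    {"translation": [-0.02, 0, 0], "twist": 0, "hand": 0},
    {"translation": [-0.02, 0, 0], "twist": 0, "hand": 0},
    {"translation": [-0.02, 0, 0], "twist": 0, "hand": 0},
    {"translation": [-0.02, 0, 0], "twist": 0, "hand": 0},
    {"translation": [0, 0, 0], "twist": 0, "hand": 0},
  ],
)

```text
time: 13.35
tool_pos: [0.4454, -0.0591, 0.0845]
tool_rot: [-0.001, -0.016, 1.0, 0.0]
contact_force: [-1.1, -0.1, -2.1]
gripper_width: 0.156
grasp_force: 59.3
```

```bash
python3 - <<'E'
from h import *
print(state()["tool_pos"],state()["contact_force"])
f=grab_frame("side"); x,y=proj("side",[[.54,-.0545,.07]])[0].astype(int)
cv2.imwrite("pics/c5.png",cv2.resize(f[y-35:y+35,x-45:x+35,::-1],None,fx=8,fy=8,interpolation=cv2.INTER_CUBIC))
E
```

```text
[ 0.44537755 -0.05913403  0.08453283] [-1.11238226 -0.07921164 -2.0599701 ]
```

View pics/c5.png

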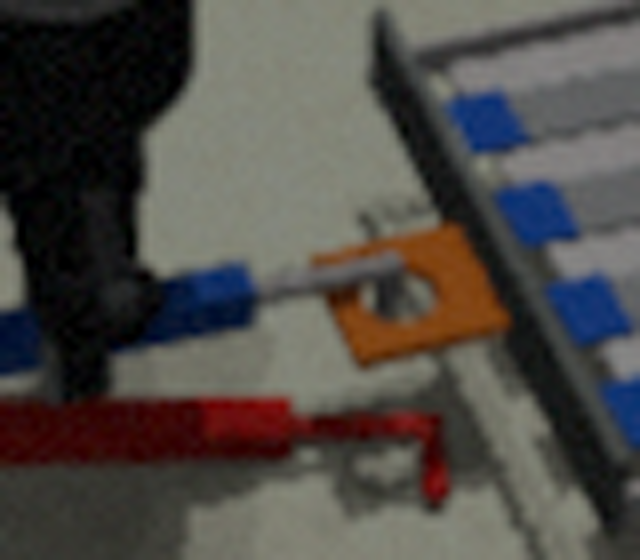

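The prong at (390,290) is slightly left in the hole with near-zero force. Go 2 mm further, then lift.

Emit:
apply_moves(
  targets=[
    {"translation": [-0.02, 0, 0], "twist": 0, "hand": 0},
    {"translation": [0, 0, -0.05], "twist": 0, "hand": 0},
    {"translation": [0, 0, -0.1], "twist": 0, "hand": 0},
    {"translation": [0, 0, -0.1], "twist": 0, "hand": 0},
    {"translation": [0, 0, -0.2], "twist": 0, "hand": 0},
    {"translation": [0, 0, -0.3], "twist": 0, "hand": 0},
    {"translation": [0, 0, 0], "twist": 0, "hand": 0},
  ],
)

```text
time: 14.1
tool_pos: [0.451, -0.0603, 0.166]
tool_rot: [0.005, -0.016, 1.0, -0.002]
contact_force: [1.1, -0.2, -0.8]
gripper_width: 0.154
grasp_force: 59.4
```

```bash
python3 - <<'E'
from h import *
tool([.4452,-.2178,.1574])
for c in("side","top"):
    f=grab_frame(c); cv2.imwrite(f"pics/{c}6.png",f[:,:,::-1])
try: print(ellipse_hole("side",img("pics/side6.png"))[1])
except Exception as e: print(e)
E
```

```text
tool [ 0.451  -0.0603  0.166 ] x [-0.999 -0.032 -0.01 ] y [-0.032  0.999 -0.003]
delta in tool axes /0.1m [ 0.109 -1.572  0.09 ]
[ 0.54700543 -0.06292772  0.07      ]
```

The tray is about 61 mm further out. Carry the hook back over the stand.

Emit:
apply_moves(
  targets=[
    {"translation": [0, 0, 0], "twist": 0.7, "hand": 0},
    {"translation": [0, 0, 0], "twist": 0.7, "hand": 0},
    {"translation": [0, 0, 0], "twist": 0.65, "hand": 0},
    {"translation": [-0.055, -0.39, 0], "twist": 0, "hand": 0},
    {"translation": [-0.055, -0.39, 0], "twist": 0, "hand": 0},
    {"translation": [-0.055, -0.39, 0], "twist": 0, "hand": 0},
    {"translation": [-0.055, -0.39, 0], "twist": 0, "hand": 0},
    {"translation": [0, 0, 0], "twist": 0, "hand": 0},
  ],
)

```text
time: 15.0
tool_pos: [0.4417, -0.22, 0.1589]
tool_rot: [-0.001, 0.089, 0.996, -0.0]
contact_force: [-0.5, 0.2, -1.8]
gripper_width: 0.155
grasp_force: 59.6
```

Emit:
apply_moves(
  targets=[
    {"translation": [0, 0, 0], "twist": 0, "hand": 0},
    {"translation": [0, 0, 0], "twist": 0, "hand": 0},
  ],
)

```text
time: 15.2
tool_pos: [0.4422, -0.2156, 0.1589]
tool_rot: [-0.001, 0.086, 0.996, 0.001]
contact_force: [-0.9, -0.4, -1.3]
gripper_width: 0.156
grasp_force: 59.6
```

```bash
python3 - <<'E'
from h import *
tool([.4452,-.2182,.0679]); s=state(); print(s["contact_force"],2*np.degrees(np.arcsin(s["tool_rot"][1])))
for i in (1,2):
    f=grab_frame("wrist") if i==2 else img("pics/w2.png")
    H=hsv(f); y=big((H[...,0]>20)&(H[...,0]<35)&(H[...,1]>150)&(np.indices(H.shape[:2])[1]<400))[0]; p=pts(y); print(p.min(0),p.max(0))
    if i==2: cv2.imwrite("pics/w7.png",f[:,:,::-1])
E
```

```text
tool [ 0.4422 -0.2156  0.1589] x [-0.985  0.171  0.002] y [0.171 0.985 0.001]
delta in tool axes /0.1m [-0.036 -0.021  0.91 ]
[-0.92026358 -0.38651019 -1.29584912] 9.862948296332561
[263. 165.] [299. 184.]
[263. 165.] [299. 184.]
```

The hook hasn't slipped: the yellow end is at identical pixels. Correct and lower.

Emit:
apply_moves(
  targets=[
    {"translation": [-0.035, -0.02, 0], "twist": 0, "hand": 0},
    {"translation": [0, 0, 0.3], "twist": 0, "hand": 0},
    {"translation": [0, 0, 0], "twist": 0, "hand": 0},
    {"translation": [0, 0, 0], "twist": 0, "hand": 0},
  ],
)

```text
time: 15.65
tool_pos: [0.4455, -0.2185, 0.1296]
tool_rot: [-0.001, 0.086, 0.996, 0.001]
contact_force: [0.2, -0.5, -0.2]
gripper_width: 0.156
grasp_force: 59.4
```

Emit:
apply_moves(
  targets=[
    {"translation": [0, 0, 0.2], "twist": 0, "hand": 0},
    {"translation": [0, 0, 0.15], "twist": 0, "hand": 0},
    {"translation": [0, 0, 0.1], "twist": 0, "hand": 0},
    {"translation": [0, 0, 0.08], "twist": 0, "hand": 0},
    {"translation": [0, 0, 0.04], "twist": 0, "hand": 0},
    {"translation": [0, 0, 0], "twist": 0, "hand": 0},
  ],
)

```text
time: 16.25
tool_pos: [0.4456, -0.2192, 0.0726]
tool_rot: [-0.0, 0.086, 0.996, 0.0]
contact_force: [0.5, -0.2, -2.3]
gripper_width: 0.153
grasp_force: 59.5
```

Emit:
apply_moves(
  targets=[
    {"translation": [0, 0, 0.03], "twist": 0, "hand": 0},
    {"translation": [0, 0, 0.012], "twist": 0, "hand": 0},
    {"translation": [0, 0, 0], "twist": 0, "hand": 0},
  ],
)

```text
time: 16.55
tool_pos: [0.4459, -0.2194, 0.069]
tool_rot: [0.0, 0.086, 0.996, -0.0]
contact_force: [-0.6, -0.2, -1.0]
gripper_width: 0.153
grasp_force: 59.5
```

Emit:
apply_moves(
  targets=[
    {"translation": [0, 0, 0.012], "twist": 0, "hand": 0},
    {"translation": [0, 0, 0], "twist": 0, "hand": 0},
  ],
)

```text
time: 16.75
tool_pos: [0.4461, -0.2195, 0.0679]
tool_rot: [0.0, 0.086, 0.996, -0.0]
contact_force: [-0.3, -0.1, -1.1]
gripper_width: 0.151
grasp_force: 59.7
```

Emit:
apply_moves(
  targets=[
    {"translation": [0, 0, 0.008], "twist": 0, "hand": 0},
    {"translation": [0, 0, 0], "twist": 0, "hand": 0},
  ],
)

```text
time: 16.95
tool_pos: [0.4461, -0.2195, 0.0679]
tool_rot: [-0.0, 0.086, 0.996, -0.0]
contact_force: [-1.9, 1.9, 4.2]
gripper_width: 0.153
grasp_force: 60.5
```

Seated: contact at 4 N, at the original height. Release slowly and retreat.

Emit:
apply_moves(
  targets=[
    {"translation": [0, 0, 0], "twist": 0, "hand": 0.3},
    {"translation": [0, 0, 0], "twist": 0, "hand": 0.5},
    {"translation": [0, 0, 0], "twist": 0, "hand": 0.8},
    {"translation": [0, 0, 0], "twist": 0, "hand": 0.8},
    {"translation": [0, 0, 0], "twist": 0, "hand": 0.8},
    {"translation": [0, 0, 0], "twist": 0, "hand": 0.8},
  ],
)

```text
time: 17.55
tool_pos: [0.4458, -0.2194, 0.0668]
tool_rot: [-0.0, 0.086, 0.996, 0.0]
contact_force: [0.0, -0.3, 0.5]
gripper_width: 0.801
grasp_force: 0.0
```

Emit:
apply_moves(
  targets=[
    {"translation": [0, 0, -0.1], "twist": 0, "hand": 0.8},
    {"translation": [0, 0, -0.3], "twist": 0, "hand": 0.8},
    {"translation": [0, 0, -0.4], "twist": 0, "hand": 0.8},
    {"translation": [0, 0, -0.4], "twist": 0, "hand": 0.8},
    {"translation": [0, 0, -0.4], "twist": 0, "hand": 0.8},
    {"translation": [0, 0, -0.3], "twist": 0, "hand": 0.8},
    {"translation": [0, 0, 0], "twist": 0, "hand": 0.8},
  ],
)

```text
time: 18.25
tool_pos: [0.448, -0.2208, 0.2641]
tool_rot: [0.005, 0.086, 0.996, -0.003]
contact_force: [-0.3, 0.2, 0.5]
gripper_width: 0.803
grasp_force: 0.0
```

```bash
python3 - <<'E'
from h import *
k=get_calibration("wrist"); f=grab_frame("wrist"); g=grab_frame("side"); print(state()["tool_pos"],state()["gripper_width"],state()["contact_force"])
H=hsv(f); b=big((H[...,0]>100)&(H[...,0]<130)&(H[...,1]>150))[0]; P=ray("wrist",pts(b),.073,k)
print(axis(P),cv2.minAreaRect((P[:,:2]*1000).astype(np.float32)))
cv2.imwrite("pics/side8.png",np.hstack([cv2.resize(g[150:330,190:440],(500,360)),cv2.resize(f[100:316,200:350],(250,360))])[:,:,::-1])
try: print(ellipse_hole("side",g)[1])
except Exception as e: print(e)
E
```

```text
[ 0.44614228 -0.21954031  0.25829953] 0.8004297497735371 [ 0.3583617   0.25702742 -0.5629183 ]
(array([ 0.44427968, -0.22036314,  0.073     ]), np.float64(-10.00255385497734)) ((447.3503112792969, -220.54727172851562), (13.29868221282959, 106.6428451538086), 79.83765411376953)
[ 0.54692629 -0.06293647  0.07      ]
```

View pics/side8.png

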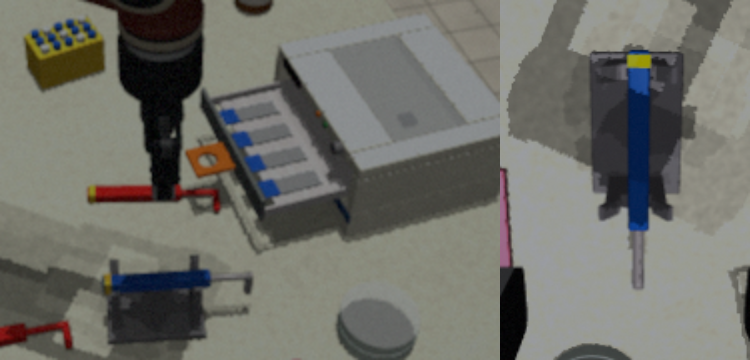

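The side view shows the hook back in both notches at (160,280), within about 2 mm of where it started and level, with the tray still out at (210,158). The robot is touching nothing, so I'll hand in.

```bash
python3 -c "
from plant import *
print(job_done())"
```

```text
the job is handed in; nothing more can be done
None
```

I drew the tray out to its cushioned stop, held about 12 N there for 0.8 s, laid the hook back in its stand and left the tray out; the job is handed in at about 18 s, with no verdict shown.

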